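Hang the little serving board on the two-pin drying stand

ROBOT

A 6-joint arm with a two-finger parallel gripper is mounted at the origin on the work surface. World frame = base frame: x ahead of the robot, y to its left, z up, the work surface at z = 0. Lengths are in mm, angles in rad, forces in N, time in s.
With the tool pointing down it reaches from about 375 to 925 mm from the base axis. Payload 5.7 kg.
Tool frame: the origin (TCP) lies at the very end of the fingers, on their centre line; the grasp point (between the pads) lies 19 mm behind it; z points along the fingers, y is the line along which they close (so a half turn about z gives the same grasp; the last joint's range is limited). The gripper opens to 85 mm and grips with 20 to 120 N. Pads are 22 mm wide; open, the fingers measure 114 mm over their backs; the gripper's body (76 mm by 85 mm) begins 54 mm behind the grasp point. The pads swing forward as they close: fully open they stand 13 mm farther back than shut.
Start: joints at [0.99, 0.359, 1.51, -0, 1.272, -0.115], TCP at [269.471, 536.049, 231.267] pointing down, gripper open.
Joint ranges: [-2.97, 2.97], [-1.01, 2.36], [0.21, 2.38], [-0.96, 4.11], [0.2, 2.71], [-2.98, 2.98]. Speed limits (rad/s): [2.39, 2.39, 3.14, 3.14, 3.14, 3.14].

INTERFACE

Orientations are given as a unit quaternion [x, y, z, w].
In Python, from rig import r gives the robot as it stands. Calls block until the motion is done:
- r.movep(position, orientation): joint-space move of the TCP to a pose.
- r.move_linear(position, orientation=None, rate=150): straight line of the TCP; orientation=None keeps the orientation; rate is the mean speed in mm/s.
- r.set_joints(angles): joint-space move.
- r.grip(opening, strength=None): finger opening in mm; strength is the grip in N (None keeps the last); returns when the fingers have stopped.
- r.wait(seconds).
- r.ik(position, orientation): joint angles nearest the present ones, or None.
- r.snapshot(name): name is "side" or "top" or "wrist"; returns (picture, depth): 420x560x3 uint8, blue, green, red; 420x560 float32, mm along the optical axis (not along the pixel's ray), 0 where there is no reading.
- r.camera_model(name): a dict with "fx", "fy", "cx", "cy" (pixels), "distortion" ([k1, k2, p1, p2, k3] as OpenCV has them; the pictures are not rectified), "world_to_cam" (4x4, takes a point from world to camera coordinates). Camera axes: x right, y down, z forward; pixel columns grow to the right and rows downward; lengths in mm; the calibration is good to about 2 mm. A picture is of the moment at which its call begins: read the wrist's pose just before it. camera_model takes no time and is no camera call; for the wrist camera it gives the pose at the moment of the call.
A pose or a line that the arm cannot do raises r.PlanningError and nothing moves.
- r.job_done(): hands the job in; it is judged then, once.
Readings, each from a call of its own:
- r.current_clock(): time.
- r.current_joints(): joint angles.
- r.current_joint_vel(): joint speeds.
- r.current_tau(): joint torques, N m.
- r.current_ee_pos(): TCP position.
- r.current_tool_rot(): TCP orientation.
- r.current_wrist_force(): force on the tool from outside, world axes, zero at the start.
- r.current_moment(): the same for the moment, N m.
- r.current_opening(): finger opening in mm.
- r.current_grasp_force(): force on a finger pad.
Only numpy, scipy, OpenCV 4.12 (cv2) and the standard library are available. Lean on these libraries where they do the work, as an engineer would, in place of code of your own. Each camera call takes 0.05 s, during which the arm holds its last target. There are 200 camera calls.

TASK

The small green serving board should hang on the wooden drying stand, but a spice jar is in its way there. First stand the jar upright on the round cork coaster, then take the board out of the dish rack and hang it by its two holes on the stand's two pins, pushed fully home so that it lies flat against the stand. Never tip the jar over, and leave the plates, mug, oil bottle and salt shaker where they are.

Things in the scene. Friction and masses are not known exactly. Their poses are not given: they have to be found in the camera images.
- board_center (a point): Centre of the green serving board: loose, flat, 150 wide (y axis), 170 tall (z), 10 thick (x), 0.24 kg, same both ways round. It starts upright in a slot of the dish rack, lower edge 24 and top edge 194 above the table. Two round through holes, 14 diameter, lie 25 below its top edge, 45 either side of its middle; the top edge between them is free to grip.
- hole_a (a point): Centre (mid-thickness) of the board's hole at +y: at (0, 45, 60) mm from the board's centre in the board's axes.
- hole_b (a point): Centre (mid-thickness) of the board's other hole: at (0, -45, 60) mm from the board's centre.
- pin_a (a point): Point on the axis of one of the stand's two steel pins, 5 mm out from its wooden face (where the mid-thickness of a hung board lies). Axes: x along the pin to its tip (30 degrees above level, away from the robot), y level along the pair of pins, z up the leaning face. Pin 8 diameter, rounded tip 31 beyond this point. Its root is 190 above the table.
- pin_b (a point): The same point on the other pin, 90 mm from pin_a on its -y side. Same axes.
- easel: Wooden drying stand, fixed. Origin on the table straight below the middle between the pin roots; x: level direction in which the pins point; z up. Base plate 6 thick, from 75 behind the origin to 140 in front, 65 to either side. Two upright posts 18 wide, 12 thick, 180 tall, 45 either side, centred 12 behind the origin.
- face: Leaning face of the stand, fixed; origin midway between the pin roots, axes as the pins' (x out along the pins, z up the face, whose top leans 30 degrees towards the robot side). Two bars 20 wide, 12 thick, centred on the pins, end 15 above them; the gap between the bars is 70 wide and open down to a crossbar 108 to 128 below the pins. A hung board lies flat on bars and crossbar.
- jar_center (a point): Centre, half-way up, of the loose amber spice jar with black lid: 44 diameter, 100 tall, 0.18 kg, z up. It starts on the stand's base plate (6 above the table), about 100 in front of the easel origin, under where the board's lower edge will be.
- coaster: Round cork coaster, fixed, 110 diameter, 6 thick; origin at the centre of its underside, on the table.
- rack: Fixed white and steel dish rack, 190 (x) by 170 (y); origin at the centre of its underside, on the table. Three slots at x = -55, 0, 55, each running along y, 15 wide, between wires reaching 80 above the table. The board and two plates stand in them in any order, flat faces looking along the rack's x.
- plate_a: White small plate, disc of 124 diameter and 12 thick standing on edge in a rack slot, its top 138 above the table; origin at the centre of the disc, x its axis. Bystander.
- plate_b: Blue small plate, same size and stance as the white one. Bystander.
- mug: Blue mug, 72 diameter, 85 tall, handle to its own +y; origin at the centre of its underside. Stands near the coaster, on its far side. Bystander.
- oil: Green oil bottle, 56 diameter, 160 tall; origin at the centre of its underside. Stands beyond the jar. Bystander.
- shaker: White salt shaker, 40 diameter, 80 tall; origin at the centre of its underside. Stands just beyond the dish rack. Bystander.
Not all that is in view belongs to the job. Of the things like the part that bears board_center, leave any that is yellow; of the rest the smaller one is meant.

How it is judged (in metres and radians):
On the way:
1. the jar stands upright on the coaster, let go (horizontal distance between jar_center and coaster below 0.032 m and height (world z) of jar_center between 0.051 and 0.061 m and angle between jar_center's own z axis and vertical below 0.12 rad and contact force between the fingers and jar below 0.05 N), for 0.2 s.
At the end, for the whole second after the job is handed in: Both holes are over the two pins (either way round), each hole centre within 12 mm of its point at the pin's root, the board flat against the stand within 7 degrees; the jar stands upright (within 7 degrees) on the coaster, within 32 mm of its centre (((distance between hole_a and pin_a below 0.012 m and distance between hole_b and pin_b below 0.012 m) or (distance between hole_a and pin_b below 0.012 m and distance between hole_b and pin_a below 0.012 m)) and angle between the x axis of board_center and the x axis of pin_a, either way round below 0.12 rad and horizontal distance between jar_center and coaster below 0.032 m and height (world z) of jar_center between 0.051 and 0.061 m and angle between jar_center's own z axis and vertical below 0.12 rad); the robot touches nothing.
It fails at once if the jar is tipped by more than 40 degrees (angle between jar_center's own z axis and vertical above 0.7 rad).
It fails at once if a bystander (plate, mug, bottle, salt shaker) is moved by more than 40 mm (distance of any of plate_a, plate_b, mug, oil, shaker from where it was at the start of the episode above 0.04 m).
It also fails if it takes over 61 s, if anything falls off the work surface, if the arm or the gripper's body presses on something with over 40 N, if the wrist force passes 120 N, or if a joint passes its speed limit or range.

## Working session

There is one attempt and no reset: what is moved stays moved. The work goes in short steps, each a Python script; the robot and the scene stay as the last script left them, time stands still between calls to the robot, and variables do not carry over. Pictures are saved under pics/ and viewed, at most 10 in all, crops included, and the job is handed in when it is done.

```bash
ls; mkdir -p pics
cat > h.py <<'E'
import numpy as np,cv2
from rig import r
def snap(n):
    m=r.camera_model(n);p,d=r.snapshot(n);cv2.imwrite(f'pics/{n}_{r.current_clock():.2f}.png',p);np.savez(f'last_{n}.npz',p=p,d=d,T=m['world_to_cam'],K=[m['fx'],m['fy'],m['cx'],m['cy']],D=m['distortion']);return p,d,m
def load(n): return np.load(f'last_{n}.npz')
def cloud(L):
    "world xyz for all pixels"
    d=L['d'];fx,fy,cx,cy=L['K'];h,w=d.shape
    uv=np.stack(np.meshgrid(np.arange(w),np.arange(h)),-1).reshape(-1,1,2).astype(float)
    K=np.array([[fx,0,cx],[0,fy,cy],[0,0,1]])
    n=cv2.undistortPoints(uv,K,L['D']).reshape(h,w,2)
    c=np.concatenate([n*d[...,None],d[...,None]],-1)
    T=np.linalg.inv(L['T']);P=c@T[:3,:3].T+T[:3,3];P[d==0]=np.nan
    return P
E
python3 - <<'E'
from h import *
for n in('top','side'):
    snap(n);L=load(n);np.set_printoptions(precision=2,suppress=True);print(np.linalg.inv(L['T']))
print(r.current_clock());
E
ls pics
```

```text
pics
[[   0.05   -0.97    0.23  140.04]
 [  -1.     -0.05    0.01   57.69]
 [   0.     -0.23   -0.97 1574.14]
 [   0.      0.      0.      1.  ]]
[[   0.8    -0.41    0.44  -61.95]
 [  -0.6    -0.56    0.57 -627.99]
 [   0.02   -0.72   -0.69  978.64]
 [   0.      0.      0.      1.  ]]
0.1
side_0.10.png
top_0.05.png
```

View pics/top_0.05.png

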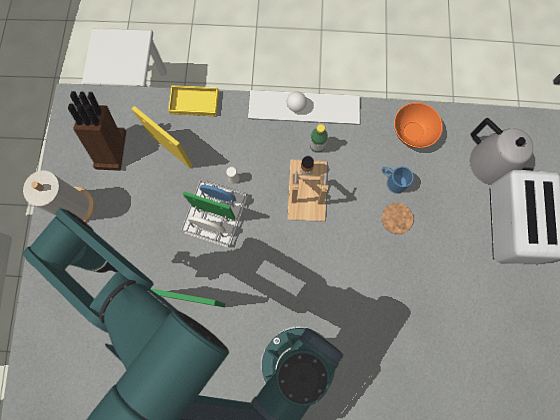

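View pics/side_0.10.png

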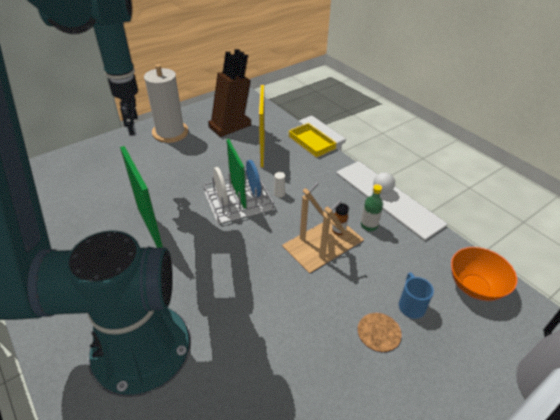

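Top view: rack at (215,213) with the green board in its middle slot (edge from about (186,194) to (233,217)), stand (308,190) with jar lid (307,162), coaster (397,218), mug (399,179), oil (319,138), shaker (232,174). The other, larger green board is at (190,298), the yellow one at (162,135).

Run:
```python
from h import *
np.set_printoptions(precision=1,suppress=True)
for n in('top','side'):
    L=load(n);P=cloud(L);p=L['p'].astype(int);b,g,rr=p[...,0],p[...,1],p[...,2]
    x,y,z=P[...,0],P[...,1],P[...,2]
    print(n)
    def box(name,m):
        Q=P[m]
        print(name,len(Q), 'min',np.percentile(Q,2,0),'max',np.percentile(Q,98,0),'mean',Q.mean(0))
        return Q
    win=np.zeros(b.shape,bool)
    if n=='top':
        R={'board':(slice(185,225),slice(175,245)),'coast':(slice(200,240),slice(378,418)),'lid':(slice(150,176),slice(295,320)),'base':(slice(155,225),slice(282,335)),'rack':(slice(170,255),slice(170,255)),'mug':(slice(160,198),slice(378,418))}
    else:
        R={'board':(slice(138,210),slice(222,250)),'coast':(slice(308,355),slice(352,405)),'lid':(slice(200,240),slice(328,352)),'base':(slice(170,270),slice(278,366)),'rack':(slice(130,230),slice(195,280)),'mug':(slice(270,320),slice(395,436))}
    def W(k):
        w=win.copy();w[R[k]]=True;return w
    green=(g>b+30)&(g>rr+30)
    Q=box('board',W('board')&green&(z>50))
    if len(Q):
        rect=cv2.minAreaRect(Q[:,:2].astype(np.float32));print(rect,'top z',np.percentile(Q[:,2],98))
    Q=box('coast',W('coast')&(rr>b+30)&(z<25)); print(cv2.minEnclosingCircle(Q[:,:2].astype(np.float32)))
    Q=box('lid',W('lid')&(np.abs(z-106)<5)&(rr<90)); print(cv2.minEnclosingCircle(Q[:,:2].astype(np.float32)) if len(Q) else 0)
    Q=box('base',W('base')&(rr>b+30)&(z<14)&(z>-5)); print(cv2.minAreaRect(Q[:,:2].astype(np.float32)))
    Q=box('face',W('base')&(z>130)); c=Q[:,:2].mean(0);print(cv2.minAreaRect(Q[:,:2].astype(np.float32)))
    Q=box('rack',W('rack')&(z>6)&(z<90)&~green); print(cv2.minAreaRect(Q[:,:2].astype(np.float32)))
    box('mug',W('mug')&(b>rr+30))
```

```text
top
board 516 min [457.4 238.7  55.1] max [498.7 375.5 198.3] mean [476.7 306.6 147.6]
((480.33367919921875, 308.294677734375), (152.2072296142578, 12.35086727142334), 75.11492919921875) top z 198.29990187665766
coast 784 min [ 450.9 -365.3   -2.7] max [ 549.1 -266.6   13.1] mean [ 499.7 -315.6    5.3]
((500.0685729980469, -317.59375), 56.756874084472656)
lid 97 min [632.  -14.8 101.3] max [668.9  21.  110.3] mean [650.    3.2 105.8]
((650.7508544921875, 2.4901227951049805), 20.856586456298828)
base 1602 min [478.5 -65.5  -1.7] max [686.6  59.7  12.4] mean [568.   -2.7   5.6]
((585.1007690429688, -3.4451904296875), (218.6333770751953, 130.11917114257812), 0.19381184875965118)
face 238 min [531.3 -57.2 133.6] max [580.2  50.6 208.2] mean [548.8  -3.7 181.2]
((557.7166137695312, -3.9238052368164062), (109.97744750976562, 53.50259780883789), 89.93439483642578)
rack 1763 min [366.8 204.    6.1] max [615.9 440.9  84.4] mean [481.4 305.2  27.7]
((490.052001953125, 321.19635009765625), (296.8408508300781, 293.905029296875), 3.8896772861480713)
mug 539 min [nan nan nan] max [nan nan nan] mea
[... 435 characters left out ...]
] mean [651.1  -1.4 105.3]
((650.1686401367188, 1.3289097547531128), 20.715303421020508)
base 1840 min [477.8 -69.3  -0.5] max [686.7  61.2  10.2] mean [567.2 -11.9   5.2]
((589.8473510742188, 75.14464569091797), (299.1426696777344, 230.538330078125), 89.6952133178711)
face 496 min [532.  -61.7 132.6] max [577.8  45.3 207. ] mean [547.7 -11.9 171.5]
((555.6114501953125, -7.833625793457031), (110.87374877929688, 50.83709716796875), 88.95354461669922)
rack 1683 min [381.4 210.9   6.2] max [662.9 656.7  86.3] mean [497.4 311.6  35.5]
((552.6257934570312, 439.3893127441406), (527.1597290039062, 277.0301208496094), 62.94517135620117)
mug 1101 min [nan nan nan] max [nan nan nan] mean [nan nan nan]
```

Run:
```python
from h import *
from scipy.spatial.transform import Rotation as R
np.set_printoptions(precision=1,suppress=True)
for n,oil,mug,sh in(('top',(slice(120,155),slice(308,330)),(slice(160,198),slice(378,418)),(slice(163,186),slice(224,242))),('side',(slice(182,232),slice(360,386)),(slice(270,320),slice(395,436)),(slice(170,200),slice(272,288)))):
    P=cloud(load(n))
    for nm,s,lo,hi in(('oil',oil,150,170),('oilbody',oil,30,110),('mug',mug,78,92),('mugall',mug,20,92),('sh',sh,70,90)):
        Q=P[s].reshape(-1,3);Q=Q[(Q[:,2]>lo)&(Q[:,2]<hi)]
        print(n,nm,len(Q),np.percentile(Q,3,0),np.percentile(Q,97,0))
    # pins: points above face plane
    o=np.array([552,-4,190.]);F=R.from_euler('y',-30,degrees=True).as_matrix()
    Q=(P.reshape(-1,3)-o)@F; m=(Q[:,0]>8)&(Q[:,0]<42)&(abs(Q[:,2])<12)&(abs(Q[:,1])<60)
    Q=Q[m]
    for s in(1,-1):
        q=Q[Q[:,1]*s>0]; print('pin',s,len(q),q.mean(0),q.min(0),q.max(0))
    Q=(P.reshape(-1,3)-o)@F; m=(abs(Q[:,0])<6)&(Q[:,2]>-50)&(Q[:,2]<25)&(abs(Q[:,1])<60);Q=Q[m]
    for s in(1,-1):
        q=Q[Q[:,1]*s>0]; print('bar',s,len(q),q.mean(0),q.min(0),q.max(0))
def tool(z,y):
    z=np.array(z,float);z/=np.linalg.norm(z);y=np.array(y,float);y-=z*(y@z);y/=np.linalg.norm(y)
    return R.from_matrix(np.c_[np.cross(y,z),y,z]).as_quat()
print('start T',R.from_quat(r.current_tool_rot()).as_matrix())
T=np.linalg.inv(np.array(r.camera_model('wrist')['world_to_cam'])); M=np.eye(4);M[:3,:3]=R.from_quat(r.current_tool_rot()).as_matrix();M[:3,3]=r.current_ee_pos()
print('cam in tool',np.linalg.inv(M)@T, [r.camera_model('wrist')[k] for k in('fx','cx','cy')])
for nm,p,z,y in(('jar',(650,2,66),(0,0,-1),(0,1,0)),('jar-',(650,2,66),(0,0,-1),(0,-1,0)),('coast',(500,-317,66),(0,0,-1),(0,1,0)),('coast-',(500,-317,66),(0,0,-1),(0,-1,0)),('brd',(480,305,170),(0,0,-1),(.966,-.26,0)),('brd-',(480,305,170),(0,0,-1),(-.966,.26,0)),('hang',(540,-4,210),(.5,0,-.866),(.866,0,.5)),('hang-',(540,-4,210),(.5,0,-.866),(-.866,0,-.5))):
    j=r.ik(p,tool(z,y)); print(nm,None if j is None else np.round(j,2))
```

```text
top oil 56 [736.8 -43.3 151.8] [759.3 -20.8 166. ]
top oilbody 204 [719.7 -57.9  35.7] [758.3  -5.1 108.3]
top mug 95 [ 588.7 -346.3   78.9] [ 657.1 -277.5   89.7]
top mugall 398 [ 588.1 -346.    21.8] [ 657.6 -260.7   87.7]
top sh 86 [593.9 239.7  72.8] [622.6 268.2  85.6]
pin 1 20 [21.6 44.9  3.5] [ 8.3 41.2 -0.9] [33.7 47.6  9.1]
pin -1 23 [ 21.6 -44.9   2.4] [ 10.3 -48.2  -6. ] [ 34.5 -41.5   9.4]
bar 1 41 [-1.6 45.8 -5.4] [ -5.1  36.3 -49.5] [ 5.6 55.  19. ]
bar -1 38 [ -1.6 -44.1  -3.1] [ -5.8 -54.7 -46.1] [  6.  -35.1  17.8]
side oil 63 [736.1 -47.3 151. ] [759.4 -24.2 162.4]
side oilbody 483 [721.1 -62.6  33.1] [868.1  45.  107.7]
side mug 191 [ 589.8 -353.    78.3] [ 659.2 -285.    86.8]
side mugall 964 [ 589.1 -353.4   23.1] [ 658.3 -271.9   85.2]
side sh 73 [595.3 234.9  71.8] [625.5 267.5  83.4]
pin 1 28 [20.8 41.6  2.7] [ 8.3 37.7 -2.9] [34.  46.9  6.8]
pin -1 30 [ 20.3 -47.9   2.5] [  8.6 -51.8  -1. ] [ 33.3 -42.5   5.4]
bar 1 38 [-2.6 37.  -6.4] [ -5.8  30.6 -49.9] [ 4.4 51.8 17.1]
bar -1 43 [ -2.3 -52.3  -4. ] [ -6.  -59.3 -46.7] [  5.2 -38.8  15.7]
start T [[-0.9  0.4 -0. ]
 [ 0.4  0.9 -0. ]
 [ 0.  -0.  -1. ]]
cam in tool [[   0.    -1.    -0.3   69.8]
 [   1.     0.     0.    -1.1]
 [  -0.    -0.3    1.  -141.9]
 [   0.     0.     0.     1. ]] [323.2181638648733, 276.1544449729354, 210.6268955687713]
jar [-0.1  0.6  1.6 -0.   1.  -1.7]
jar- [-0.1  0.6  1.6 -0.   1.   1.5]
coast [-0.7  0.5  1.7 -0.   0.9 -2.2]
coast- [-0.7  0.5  1.7 -0.   0.9  0.9]
brd [ 0.4  0.4  1.6 -0.   1.1  0.7]
brd- [ 0.4  0.4  1.6 -0.   1.1 -2.4]
hang [-0.2  0.1  2.1  0.2  0.5 -0.4]
hang- [-0.2  0.1  2.1  0.2  0.5  2.8]
```

```bash
cat >> h.py <<'E'
from scipy.spatial.transform import Rotation as R
np.set_printoptions(precision=1,suppress=True)
def tool(z,y):
    z=np.array(z,float);z/=np.linalg.norm(z);y=np.array(y,float);y-=z*(y@z);y/=np.linalg.norm(y)
    return R.from_matrix(np.c_[np.cross(y,z),y,z]).as_quat()
E
python3 - <<'E'
from h import *
q=tool((0,0,-1),(1,0,0))
p=r.current_ee_pos()
r.move_linear([p[0],p[1],300],rate=250)
r.movep([650,-2,290],q)
r.grip(66,40)
r.wait(.2);snap('wrist');P=cloud(load('wrist')).reshape(-1,3)
Q=P[(abs(P[:,2]-106)<5)&(abs(P[:,0]-650)<45)&(abs(P[:,1])<50)]
print(r.current_ee_pos(),len(Q),Q.min(0),Q.max(0),cv2.minEnclosingCircle(Q[:,:2].astype(np.float32)),r.current_clock())
# pins
o=np.array([552,-4,190.]);F=R.from_euler('y',-30,degrees=True).as_matrix()
Q=(P-o)@F; Q=Q[(Q[:,0]>8)&(Q[:,0]<42)&(abs(Q[:,2])<12)&(abs(Q[:,1])<60)]
for s in(1,-1):
    q=Q[Q[:,1]*s>0]; print('pin',s,len(q)); 
    if len(q):print(q.mean(0),q.min(0),q.max(0))
E
ls pics
```

```text
[650.  -2. 290.] 1141 [632.2 -17.8 101.3] [671.6  21.6 107.8] ((652.0691528320312, 1.8287103176116943), 19.899782180786133) 3.4583
pin 1 340
[23.1 44.4  2.7] [ 8.1 40.  -2.6] [35.2 48.1  4.9]
pin -1 96
[ 13.5 -44.1   2.3] [  8.2 -49.7  -1.8] [ 21.1 -41.8   4.8]
side_0.10.png
top_0.05.png
wrist_3.46.png
```

```bash
python3 - <<'E'
from h import *
q=tool((0,0,-1),(1,0,0))
r.move_linear([652,2,52],q,rate=150)
print(r.current_wrist_force()); r.grip(30,40); print(r.current_opening(),r.current_grasp_force())
z0=r.current_ee_pos()[2]
r.move_linear([652,2,z0+60],rate=120); print(r.current_opening(),r.current_grasp_force(),r.current_wrist_force())
r.move_linear([652,2,230],rate=200)
r.movep([502,-317,150],q)
r.wait(.2);snap('top');print(r.current_clock(),r.current_ee_pos())
E
ls pics
```

```text
[14.2 -0.1  7.3]
42.63464579218213 40.26886813575402
42.53274639252122 43.39499257233342 [ 0.5  0.4 -1.7]
8.525 [ 502.7 -316.3  150.2]
side_0.10.png
top_0.05.png
top_8.53.png
wrist_3.46.png
```

Run:
```python
from h import *
r.move_linear([501,-317,62],rate=150)
for z in (57,55,54,53,52):
    r.move_linear([501,-317,z],rate=30); f=r.current_wrist_force()[2]
    if f>4: break
print(z,f)
r.grip(62); r.wait(.15); print(r.current_grasp_force())
r.move_linear([501,-317,230],rate=150)
r.wait(.1);P=None
snap('wrist');P=cloud(load('wrist')).reshape(-1,3)
Q=P[(abs(P[:,2]-106)<6)&(abs(P[:,0]-501)<45)&(abs(P[:,1]+317)<50)]
print(len(Q),Q.min(0),Q.max(0),cv2.minEnclosingCircle(Q[:,:2].astype(np.float32)),r.current_clock())
```

```text
52 -1.240492629581064
0.0
1648 [ 481.3 -336.2  100.4] [ 520.6 -297.4  107.6] ((500.9809265136719, -317.17987060546875), 19.895206451416016) 12.5333
```

```bash
python3 - <<'E'
from h import *
q=tool((0,0,-1),(.966,-.26,0))
r.move_linear([501,-317,310],rate=250)
r.movep([480,300,310],q)
r.grip(60,60)
r.wait(.2);p,d,m=snap('wrist');P=cloud(load('wrist'));p=p.astype(int);b,g,rr=p[...,0],p[...,1],p[...,2]
m=(g>b+25)&(g>rr+25)&(abs(P[...,0]-480)<60)&(abs(P[...,1]-305)<110)&(P[...,2]>40)
Q=P[m];print(len(Q),Q.min(0),Q.max(0))
T=Q[Q[:,2]>186];print(len(T),np.median(T[:,2]),cv2.minAreaRect(T[:,:2].astype(np.float32)))
print(r.current_ee_pos(),r.current_clock())
E
ls -t pics|head -1
```

```text
2175 [458.4 233.7  40.6] [505.1 379.8 195.5]
2163 193.15884658719625 ((481.3460388183594, 306.1239318847656), (150.0989532470703, 9.719475746154785), 75.04800415039062)
[480.1 299.9 310. ] 15.675
wrist_15.68.png
```

```bash
cat >> h.py <<'E'
xf=np.array([.866,0,.5]);zf=np.array([-.5,0,.866]);qh=tool(-zf,xf);O=np.array([552.5,-4,190.])
def hang(out,up,y=0): return list(O+xf*out+zf*(up-6)+np.array([0,y,0]))
E
python3 - <<'E'
from h import *
for a in((60,180),(60,0),(5,0)): print(a,hang(*a),r.ik(hang(*a),qh))
q=tool((0,0,-1),(.9661,-.258,0))
r.move_linear([481.3,306.1,163],q,rate=170)
print(r.current_wrist_force()); r.grip(3,80); print(r.current_opening(),r.current_grasp_force(),r.current_wrist_force())
r.move_linear([481.3,306.1,230],rate=80);print(r.current_wrist_force(),r.current_opening())
r.move_linear([481.3,306.1,390],rate=250)
print(r.current_wrist_force(),r.current_opening(),r.current_clock())
E
```

```text
(60, 180) [np.float64(517.46), np.float64(-4.0), np.float64(370.68399999999997)] [-0.2 -0.1  1.9  0.1  0.9 -0.3]
(60, 0) [np.float64(607.46), np.float64(-4.0), np.float64(214.804)] [-0.2  0.2  2.   0.2  0.5 -0.3]
(5, 0) [np.float64(559.83), np.float64(-4.0), np.float64(187.304)] [-0.2  0.2  2.1  0.3  0.4 -0.4]
[ 0.5  0.3 -0.7]
8.812289528800639 77.97111354768276 [-0.7  0.   4.8]
[ 0.4  0.6 -2.5] 8.727087753150705
[ 0.5 -0.1 -3.3] 8.931971515924657 18.9833
```

Run:
```python
from h import *
r.movep(hang(62,190),qh)
r.move_linear(hang(62,20),qh,rate=150)
r.move_linear(hang(55,0),qh,rate=60)
r.wait(.2); print(r.current_ee_pos(),hang(55,0),r.current_wrist_force(),r.current_clock())
p,d,m=snap('side')
cv2.imwrite('pics/sidecrop.png',cv2.resize(p[120:280,240:420],None,fx=4,fy=3.75,interpolation=cv2.INTER_CUBIC)[:600,:720])
p,d,m=snap('top')
cv2.imwrite('pics/topcrop.png',cv2.resize(p[130:240,250:370],None,fx=5,fy=5,interpolation=cv2.INTER_CUBIC))
# project expected pin roots/tips and hole centres
for n in('side','top'):
    L=load(n);K=np.array([[L['K'][0],0,L['K'][2]],[0,L['K'][1],L['K'][3]],[0,0,1]])
    pts=np.array([O+np.array([0,s*45,0])+xf*k for s in(1,-1) for k in(0,36,60)])
    uv=cv2.projectPoints(pts,cv2.Rodrigues(L['T'][:3,:3])[0],L['T'][:3,3],K,L['D'])[0].reshape(-1,2);print(n,uv)
# board plane/edges
for n in('side','top'):
    L=load(n);P=cloud(L);p=L['p'].astype(int);b,g,rr=p[...,0],p[...,1],p[...,2]
    Q=(P-O)@np.c_[xf,[0,1,0],zf]
    m=(g>b+25)&(g>rr+25)&(abs(Q[...,0]-55)<15)&(abs(Q[...,1])<90)&(abs(Q[...,2]+60)<110)
    q=Q[m];print(n,len(q),q.min(0),q.max(0),np.median(q,0))
    if len(q)>50:print(cv2.minAreaRect(q[:,1:].astype(np.float32)))
```

```text
[603.4  -4.1 212.6] [np.float64(603.13), np.float64(-4.0), np.float64(212.304)] [-0.4  0.2 -2. ] 22.15
side [[308.9 191.1]
 [318.  181.8]
 [324.1 175.6]
 [330.7 209.5]
 [340.3 199.7]
 [346.6 193.2]]
top [[295.3 182.2]
 [295.9 170.7]
 [296.3 162.9]
 [324.6 183.8]
 [325.5 172.3]
 [326.1 164.5]]
side 454 [  49.8  -77.8 -142.9] [60.4 63.6 28.6] [ 50.8 -41.5 -43.9]
((-10.610824584960938, -54.52934265136719), (140.62255859375, 170.1787109375), 3.355578660964966)
top 427 [  50.   -73.5 -147.5] [61.6 76.8 31.6] [ 59.6  23.8 -41.8]
((2.0790252685546875, -57.846168518066406), (150.08123779296875, 178.27978515625), 0.6488205194473267)
```

View pics/sidecrop.png

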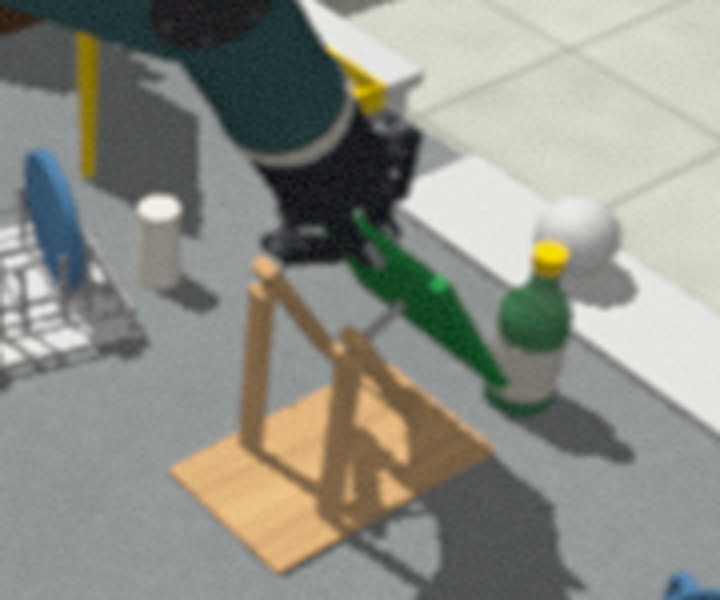

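View pics/topcrop.png

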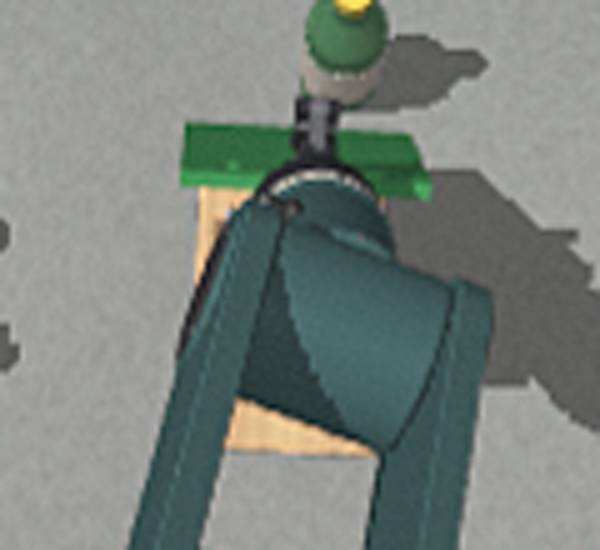

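Side crop: the board is held flat and parallel to the face, in front of the pin tip (around (395,310)). Top crop: the board is level in y and about centred on the stand. Now I'll insert it slowly while watching the force.

Run:
```python
from h import *
B=np.c_[xf,[0,1,0],zf]
f0=np.array(r.current_wrist_force())
for o in (46,42,39,36,33,29,25,20,15,11,8):
    r.move_linear(hang(o,-1,-.8),qh,rate=40)
    f=(np.array(r.current_wrist_force())-f0)@B
    print(o,f,r.current_opening(),(np.array(r.current_ee_pos())-hang(o,-1,-.8))@B)
    if abs(f).max()>12: print('stop');break
print(r.current_clock(),r.current_moment())
```

```text
46 [-0.8 -0.7  1. ] 8.824188928012173 [-0.8  0.  -0.1]
42 [-0.5 -0.9 -0. ] 8.60638808911652 [-0.5  0.1 -0. ]
39 [-0.9 -0.3  0.3] 8.625699994114425 [-0.4  0.1 -0. ]
36 [-0.2 -0.5  1.1] 8.942549836873058 [-0.4  0.1 -0. ]
33 [-1.2 -0.8  0.3] 8.781222963859394 [-0.4  0.1 -0. ]
29 [-0.8  0.3  1.5] 9.228420616517372 [-0.6  0.1 -0. ]
25 [-0.3 -0.8  0.4] 8.796279791481204 [-0.6  0.1 -0. ]
20 [-0.8 -0.4 -0.1] 8.84825064464561 [-0.6  0.1 -0. ]
15 [-0.7 -0.4  0.7] 9.32171515066854 [-0.6  0.1 -0. ]
11 [-0.3 -0.4  0.6] 9.172357799748513 [-0.5  0.1 -0. ]
8 [-0.6 -0.1  1.3] 8.786871296092235 [-0.4  0.  -0. ]
25.175 [0.1 0.5 0.1]
```

Run:
```python
from h import *
B=np.c_[xf,[0,1,0],zf]
f0=np.array(r.current_wrist_force())
for o in (6.5,5.5,5,4.5,4,3.5,3,2.5,2):
    r.move_linear(hang(o,-1,-.8),qh,rate=20)
    f=(np.array(r.current_wrist_force())-f0)@B
    print(o,f)
    if f[0]>6: break
print(r.current_clock())
p,d,m=snap('side')
cv2.imwrite('pics/sidecrop2.png',cv2.resize(p[120:280,240:420],None,fx=4,fy=3.75,interpolation=cv2.INTER_CUBIC))
```

```text
6.5 [ 0.1 -0.7 -0.5]
5.5 [ 0.7 -0.4 -0.4]
5 [-1.3 -0.3 -0.3]
4.5 [-0.5 -0.2 -0.6]
4 [ 0.  -0.2 -0.5]
3.5 [ 0.6 -0.1 -2. ]
3 [ 1.5  0.2 -2.5]
2.5 [ 4.3  2.2 -2.9]
2 [ 5.8  0.8 -3.8]
27.425
```

View pics/sidecrop2.png

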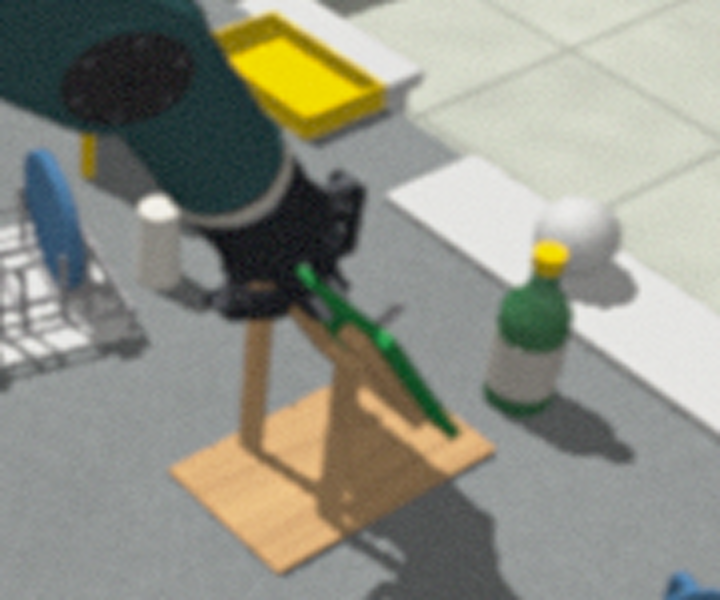

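Pin protrudes through the board at (390,315) and the board lies on the bars. Next: release and withdraw up along the face.

Run:
```python
from h import *
B=np.c_[xf,[0,1,0],zf]
r.grip(24); print(r.current_grasp_force(),r.current_wrist_force())
r.move_linear(hang(2,25,-.8),qh,rate=50);print(r.current_wrist_force())
r.move_linear(hang(2,130,-.8),qh,rate=120)
r.movep([400,250,420],tool((0,0,-1),(.966,-.26,0)))
r.wait(.3);p,d,m=snap('side')
cv2.imwrite('pics/sidecrop3.png',cv2.resize(p[120:360,230:440],None,fx=3,fy=2.5,interpolation=cv2.INTER_CUBIC))
snap('top')
for n in('side','top'):
    L=load(n);P=cloud(L);p=L['p'].astype(int);b,g,rr=p[...,0],p[...,1],p[...,2]
    Q=(P-O)@B
    m=(g>b+25)&(g>rr+25)&(abs(Q[...,0]-8)<20)&(abs(Q[...,1])<90)&(abs(Q[...,2]+60)<110)
    q=Q[m];print(n,len(q),q.min(0),q.max(0),np.median(q,0))
    f=q[abs(q[:,0]-np.median(q[:,0]))<4];A=np.c_[f[:,1:],np.ones(len(f))];print('tilt',np.linalg.lstsq(A,f[:,0],rcond=None)[0][:2]*57.3)
    P=P.reshape(-1,3);J=P[(abs(P[:,2]-106)<6)&(abs(P[:,0]-501)<45)&(abs(P[:,1]+317)<50)];print('jar',J.mean(0))
print(r.current_clock(),r.current_wrist_force())
```

```text
0.0 [-1.1 -0.3  0.1]
[ 0.3 -0.4 -0.2]
side 332 [  -1.6  -78.2 -131.6] [12.2 75.7 26.7] [  2.1 -24.7  19.5]
tilt [-0.5  0.7]
jar [ 499.3 -319.6  105.2]
top 620 [  -1.8  -73.  -148.8] [10.3 75.8 31.8] [  7.9  -0.2 -32.1]
tilt [-0.1 -0.3]
jar [ 499.3 -313.8  105.5]
31.0 [ 0.3 -0.3  0.3]
```

View pics/sidecrop3.png

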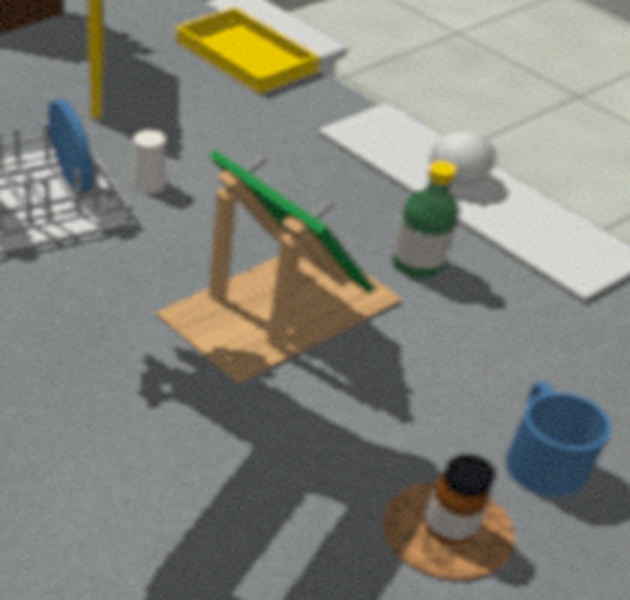

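The board hangs flat with both pins showing at (255,165) and (325,212), and the jar is upright on the coaster at (460,500).

```bash
python3 -c "
from h import *
print(r.job_done())"
```

```text
the job is handed in; nothing more can be done
None
```

I stood the jar upright on the coaster, hung the green board fully home on both pins, and handed the job in at about 31 s; the final images show both in place, but the judge's verdict was not reported back.

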